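# Zero the kitchen timer and start it as the dough goes in

## Task

The dough is in the mixer and the white kitchen timer has to count up from nothing: clear it by pressing its two round lilac keys down together, one fingertip on each, hold both right down for three seconds and let both come up again. Then press the green bar in front of them right down for a moment to start the timer, let it come up and draw the hand away. The timer stays where it lies, neither picked up nor pushed along the counter, never press one lilac key alone, and leave the bowl, jar, sifter, cup and brush where they stand.

Things in the scene. Friction and masses are not known exactly. Their poses are not given: they have to be found in the camera images.
- timer: White kitchen timer loose on rubber feet, about 0.4 kg, 130 mm deep (x, 60 of it in front of the origin) by 124 wide (y), yaw within 0.5 of 0. Origin: middle, at counter height; z up, front is -x. Flat key deck 22 mm up; from 20 mm along +x a tilted grey display rises to 46 mm. Keys: two round lilac side by side, a green bar nearer the front.
- minute_key_top (a point): Centre of the top of the left round lilac key (24 mm across), 27 mm along the timer's +y from its middle line, 31 mm above the counter when up, 9 mm proud of the deck. The two lilac keys are 54 mm apart between centres (30 mm between inner edges, 78 mm over outer edges). Moves down with the key; axes as the timer's.
- second_key_top (a point): Centre of the top face of the right-hand round lilac key, the same as the other one, 27 mm along the timer's -y from its middle line.
- start_bar_top (a point): Centre of the top face of the green start bar, 20 mm (timer's x) by 58 mm (timer's y), on the timer's middle line 37 mm in front (-x) of the line through the lilac keys; top face 31 mm above the counter when up.
- minute_key (a joint): Travel of the left-hand lilac key in m: 0 up, 0.005 right down on its stop. It needs about 1.2 N to start and 4.2 N to go right down (so about 8.5 N for both lilac keys), and springs back when let go. Beyond 0.0035 it counts as down.
- second_key (a joint): Travel of the right-hand lilac key, the same.
- start_bar (a joint): Travel of the green bar in m: 0 up, 0.005 right down, the same spring (4.2 N right down). Beyond 0.0035 it counts as down.
- bowl: Green glass bowl, 170 mm across the rim, 75 mm tall; origin under its centre. Stands in one of the three places in front of the robot, at least 240 mm from the timer's origin. Not to be moved.
- jar: White ceramic jar with a blue band and a hinged lid with a blue knob, 88 mm across, 104 mm tall; origin under its centre. Stands in another of the three places. Not to be moved.
- sifter: Steel flour sifter, 104 mm across, 85 mm tall, loop handle; origin under its centre; stands in the row behind. Not to be moved.
- cup: Steel measuring cup with a handle, 76 mm across, 65 mm tall; origin under its centre; stands in the row behind. Not to be moved.
- brush: Pastry brush 170 mm long lying flat, handle away from the robot, in the row behind. Not to be moved.
Things that resemble listed ones, but are neither listed nor needed, are in the scene too. Of the things that look like the timer, take the one that is nearest to the robot's base at the start.

How it is judged:
On the way, in this order (a step that is already met when the one before it is completed fails the run):
1. both lilac keys are held right down together by the fingers for two and a half seconds (value of joint each of minute_key, second_key above 0.0035 m and contact force between the fingers and timer above 1 N), for 2.5 s.
2. both lilac keys are let up, with the green bar still up (value of joint each of minute_key, second_key, start_bar below 0.001 m), for 0.1 s.
3. the green bar is pressed right down by the fingers with both lilac keys up (value of joint start_bar above 0.0035 m and value of joint each of minute_key, second_key below 0.001 m and contact force between the fingers and timer above 1 N), for 0.1 s.
At the end, for the whole second after the job is handed in: After the hold (both lilac keys 2.5 s beyond 3.5 mm of 5) and the press of the bar, all three keys are up within 1 mm, the timer lies flat and still within 25 mm of its start, and the bowl, jar, sifter, cup and brush are within 30 mm of theirs (all of step 2 and distance of timer from where it was at the start of the episode below 0.025 m and angle between timer's own z axis and vertical below 0.1 rad and linear speed of timer below 0.02 m/s and distance of each of bowl, jar, sifter, cup, brush from where it was at the start of the episode below 0.03 m); the robot touches nothing.
It fails at once if one lilac key pressed down while the other is up ((value of joint minute_key above 0.0035 m and value of joint second_key below 0.0007 m) or (value of joint second_key above 0.0035 m and value of joint minute_key below 0.0007 m)).
It fails at once if the green bar pressed down while a lilac key is down (value of joint start_bar above 0.0025 m and value of joint any of minute_key, second_key above 0.0025 m).
It fails at once if the timer lifted, tipped or pushed away (height (world z) of timer above 0.012 m or angle between timer's own z axis and vertical above 0.2 rad or distance of timer from where it was at the start of the episode above 0.025 m).
It fails at once if a bystander moved, knocked over or picked up (distance of any of bowl, jar, sifter, cup, brush from where it was at the start of the episode above 0.03 m).
It also fails if it takes over 64 s, if anything falls off the work surface, if the arm or the gripper's body presses on something with over 40 N, if the wrist force passes 120 N, or if a joint passes its speed limit or range.

## Robot

A 6-joint arm with a two-finger parallel gripper is mounted at the origin on the work surface. World frame = base frame: x ahead of the robot, y to its left, z up, the work surface at z = 0. Lengths are in m, angles in rad, forces in N, time in s.
With the tool pointing down it reaches from about 0.35 to 0.85 m from the base axis. Payload 8.1 kg.
Tool frame: the origin (TCP) lies between the finger pads; the fingertips stand 11 mm ahead of it and the grasp point (between the pads) lies 8 mm behind it; y points along the fingers, x is the direction in which the jaws open and shut, and the axes are right-handed (so a half turn about y gives the same grasp; the last joint's range is limited). The gripper opens to 93 mm and grips with 3 to 60 N. Pads are 15 mm wide; open, the fingers measure 128 mm over their backs; the gripper's body (75 mm by 188 mm) begins 65 mm behind the grasp point.
Start: joints at [-1.198, 0.13, 1.488, -0, 1.523, -0.085], TCP at [0.265, -0.538, 0.23] pointing down, gripper open.
Joint ranges: [-2.96, 2.96], [-0.89, 2.26], [0.02, 2.5], [-1.34, 4.48], [0, 2.73], [-2.66, 2.66]. Speed limits (rad/s): [2.39, 2.39, 2.79, 3.14, 3.14, 3.14].

## Interface

Orientations are given as a rotation vector (axis times angle).
In Python, from plant import readout, optics, robot gives the robot as it stands.
- The arm moves only by the shell command python3 -m creep 'ROWS' [FORCE]. ROWS is JSON, a list that holds one entry, the list of rows, each a list of 7 numbers: the closure, from 0 (fully open) to 1 (shut), then the shift along the tool's x, y, z in cm, then the turn, a rotation vector about the tool's x, y, z in degrees. In form: [[[grip, x, y, z, wx, wy, wz], ...]]. A call has exactly 8 rows; each row shifts and turns the pose as measured when the row begins, along the tool's axes as they then stand; what a row does not reach is not made up. A row lasts 1/10 s, in which the tool goes at most 50 mm and 8.59 degrees, less where a joint would pass 70% of its speed; a pose out of reach is approached as far as the arm can. A call is refused whole if a number of a shift passes 5 or a number of a turn 8.59, either way. A call with a gripper value outside its range is refused whole. The fingers move at their own pace and stop on an object; FORCE is the grip in N (left out, the last holds). Time passes only in rows, so rows that do not move let the fingers close, or fill a call up. It gives the time, the measured TCP pose, the force and the opening at its end, in the units of the state.
- readout.read_state(): the state, without advancing time (a new reading comes with each control period).
- optics.read_camera(name): name is "scene" or "top" or "wrist"; returns a dict with "frame" (400x640x3 uint8, red, green, blue), "depth" (400x640 float32, m along the optical axis (not along the pixel's ray), 0 where there is no reading), "intrinsics" (3x3 intrinsics, pixels), "R" (3x3) and "t" (3): a world point X has camera coordinates R X + t. Camera axes: x right, y down, z forward; pixel columns grow to the right and rows downward; lengths in m; the calibration is good to about 2 mm. The wrist camera is an equidistant fisheye: a pixel r from the principal point sees the ray r / f radians off the axis. A picture is of the moment at which its call begins.
- robot.close_job(): hands the job in, once; it reports no verdict.
The state is a dict: "t": time; "q": joint angles; "dq": joint speeds; "joint_torque": joint torques, N m; "tool_pos": TCP position; "orientation": TCP orientation; "force": force on the tool from outside, world axes, zero at the start; "wrist_torque": the same for the moment, N m; "opening": finger opening in m.
Only numpy, scipy, OpenCV 4.12 (cv2) and the standard library are available. Lean on these libraries where they do the work, as an engineer would, in place of code of your own. Each camera call takes 0.05 s, during which the arm holds its last target. There are 200 camera calls.

## Working session

There is one attempt and no reset: what is moved stays moved. The work goes in short steps, Python scripts to look and compute and a shell command to move; the robot and the scene stay as the last step left them, time stands still between calls to the robot, and variables do not carry over. Pictures are saved under pics/ and viewed, about 8 in all and at most 12, crops included, and the job is handed in when it is done.

```bash
ls; mkdir -p pics
python3 - <<'E'
from plant import readout, optics, robot
import cv2,numpy as np
print(readout.read_state())
for n in ("top","scene"):
    c=optics.read_camera(n); cv2.imwrite(f"pics/{n}1.png",c["frame"][:,:,::-1]); print(n,c["intrinsics"],c["R"],c["t"])
    np.savez(f"{n}1.npz",**c)
E
```

```text
pics
{'t': 0.0, 'q': array([-1.19837119e+00,  1.31127393e-01,  1.48925135e+00,  3.03641379e-05,
        1.52299508e+00, -8.53646026e-02]), 'dq': array([-0.00121847, -0.00026278, -0.00071243,  0.00072951,  0.0012483 ,
       -0.00050234]), 'joint_torque': array([-3.39630378e-05, -5.59845722e+01, -4.91756201e+01,  7.65993074e-02,
        3.53596034e-02, -1.24546500e-04]), 'tool_pos': array([ 0.26503403, -0.53769563,  0.22862293]), 'orientation': array([-1.39054356,  0.86675333, -0.86444516]), 'force': array([ 0.21317456, -0.22990767,  0.79296842]), 'wrist_torque': array([-0.02829216,  0.00149703,  0.03700903]), 'opening': 0.09283026376305993}
top [[390.48609058   0.         314.38935798]
 [  0.         390.48609058 194.42442847]
 [  0.           0.           1.        ]] [[ 0.00655421 -0.99992495 -0.01035066]
 [-0.99651467 -0.00567036 -0.08322477]
 [ 0.08315983  0.01086005 -0.99647705]] [0.15306924 0.57124811 1.41958804]
scene [[414.75955563   0.         318.97532959]
 [  0.         414.75955563 197.74452049]
 [  0.           0.           1.        ]] [[-7.83110010e-01  6.21882828e-01  6.78316402e-04]
 [ 5.08918403e-01  6.41484931e-01 -5.74020159e-01]
 [-3.57408410e-01 -4.49175725e-01 -8.18840886e-01]] [ 0.359798   -0.36079623  1.87769115]
```

View pics/top1.png

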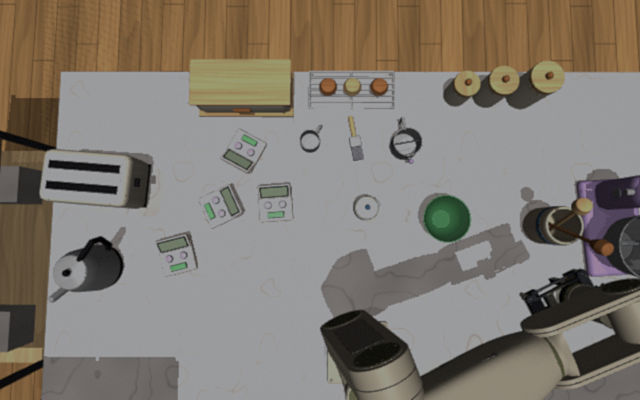

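View pics/scene1.png

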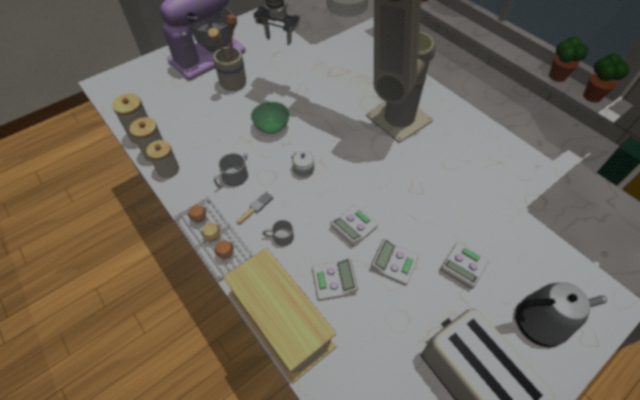

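```bash
cat > h.py <<'E'
import numpy as np,cv2
from scipy.spatial.transform import Rotation as Ro
def ray(c,u,v,z):
    K,R,t=c["intrinsics"],c["R"],c["t"]
    o=-R.T@t; d=R.T@np.array([(u-K[0,2])/K[0,0],(v-K[1,2])/K[1,1],1]); return o+d*(z-o[2])/d[2]
def blobs(c,lo,hi,z,mn=6):
    m=cv2.inRange(cv2.cvtColor(c["frame"],cv2.COLOR_RGB2HSV),lo,hi)
    n,_,s,ce=cv2.connectedComponentsWithStats(m)
    return [(s[i,4],ce[i].round(1),ray(c,*ce[i],z).round(4)) for i in range(1,n) if mn<=s[i,4]<400]
E
python3 - <<'E'
from h import *
for n in ("top","scene"):
    c=dict(np.load(n+"1.npz")); print(n)
    print("lilac");[print(*b) for b in blobs(c,(125,30,80),(165,160,255),.031)]
    print("green");[print(*b) for b in blobs(c,(50,90,80),(85,255,255),.031)]
    if n=="top":
        for p in [(275,203),(222,205),(243,150),(177,253),(366,207)]:
            w=ray(c,*p,.03);print(p,w,np.hypot(*w[:2]))
from plant import readout
print(Ro.from_rotvec(readout.read_state()["orientation"]).as_matrix().round(3))
E
```

```text
top
lilac
6 [236.7 143.7] [0.7581 0.4477 0.031 ]
19 [410.6 160.8] [ 0.6966 -0.1987  0.031 ]
92 [636.7 185.6] [ 0.6088 -1.0223  0.031 ]
6 [166.7 258.5] [0.3322 0.6936 0.031 ]
green
52 [248.8 139.8] [0.7729 0.4027 0.031 ]
34 [208.2 209.4] [0.5121 0.5469 0.031 ]
7 [469. 219.] [ 0.483  -0.4081  0.031 ]
58 [177.8 266.3] [0.3044 0.6518 0.031 ]
(275, 203) [0.53734292 0.30132287 0.03      ] 0.616062405569197
(222, 205) [0.5288034  0.49674563 0.03      ] 0.7255268794643842
(243, 150) [0.73448243 0.42367858 0.03      ] 0.8479197992447784
(177, 253) [0.3523258  0.65688841 0.03      ] 0.7454098515140947
(366, 207) [ 0.52461973 -0.03320004  0.03      ] 0.5256691939332889
scene
lilac
180 [174.8  30.5] [ 0.4946 -1.1919  0.031 ]
90 [237.2  45.1] [ 0.3023 -0.8758  0.031 ]
7 [245.  155.3] [ 0.6753 -0.2183  0.031 ]
20 [350.  216.9] [0.5334 0.2777 0.031 ]
19 [360.2 226.4] [0.5309 0.3319 0.031 ]
14 [399.  253.9] [0.4993 0.4998 0.031 ]
27 [458.9 257.3] [0.3457 0.6387 0.031 ]
11 [393.8 266. ] [0.5461 0.5219 0.031 ]
27 [473.1 265.9] [0.3326 0.6907 0.031 ]
10 [329.9 269.6] [0.7264 0.396  0.031 ]
green
273 [270.3 123.1] [ 0.488  -0.3066  0.031 ]
14 [362.3 216.6] [0.4968 0.3052 0.031 ]
41 [470.5 254.1] [0.3043 0.6557 0.031 ]
28 [407.  265.2] [0.5086 0.5478 0.031 ]
23 [321.2 279.4] [0.7722 0.4056 0.031 ]
[[ 0.442 -0.001  0.897]
 [-0.897  0.002  0.442]
 [-0.002 -1.     0.   ]]
```

```bash
python3 -m creep '[[[0.6,-2,0,2,0,8,0],[0.6,-4,0,3,0,8,0],[0.6,-4,0,3,0,8,0],[0.6,-4.5,0,1.8,0,0,0],[0.6,-4.5,0,1.8,0,0,0],[0.6,-4.5,0,1.8,0,0,0],[0.6,-4.5,0,1.8,0,0,0],[0.6,-4.5,0,1.8,0,0,0]]]' 10
```

```text
t: 0.9
tool_pos: [0.3963, -0.1852, 0.2246]
orientation: [-1.214, 1.205, -1.192]
force: [0.7, 0.3, 1.0]
opening: 0.0381
```

```bash
python3 -m creep '[[[0.6,-4.5,0,1.5,0,0,0],[0.6,-4.5,0,1.5,0,0,0],[0.6,-4.5,0,1.5,0,0,0],[0.6,-4.5,0,1.5,0,0,0],[0.6,-4.5,0,1.5,0,0,0],[0.6,-4.5,0,1.5,0,0,0],[0.6,-4.5,0,1.5,0,0,0],[0.6,-4,0,1,0,0,0]]]'; python3 -c "
from plant import readout;print(readout.read_state()['q'])
from h import Ro
print(Ro.from_rotvec(readout.read_state()['orientation']).as_matrix().round(3))"
```

```text
t: 1.7
tool_pos: [0.5065, 0.1884, 0.2244]
orientation: [-1.215, 1.204, -1.192]
force: [0.4, -0.0, -0.3]
opening: 0.0369
[ 0.25669775 -0.02597925  1.65956854  0.00656512  1.51104937  1.81253387]
[[ 0.015 -0.005  1.   ]
 [-1.     0.006  0.015]
 [-0.006 -1.    -0.005]]
```

```bash
python3 -m creep '[[[0.6,-4,0,1,0,0,0],[0.6,-4,0,1,0,0,0],[0.6,-3,0,0.5,0,0,0],[0.6,-0.5,2,0,0,0,0],[0.6,0,2,0,0,0,0],[0.6,0,2,0,0,0,0],[0.6,0,1,0,0,0,0],[0.6,0,0,0,0,0,0]]]'
python3 - <<'E'
from plant import optics,readout
from h import *
c=optics.read_camera("wrist"); np.savez("wrist1.npz",**c); cv2.imwrite("pics/wrist1.png",c["frame"][:,:,::-1])
s=readout.read_state();print(s["tool_pos"],c["intrinsics"],c["R"],-c["R"].T@c["t"])
E
```

```text
t: 2.5
tool_pos: [0.5269, 0.3164, 0.1481]
orientation: [-1.224, 1.201, -1.184]
force: [-0.7, -0.9, 0.0]
opening: 0.0374
[0.52723612 0.31647377 0.14895386] [[309.70691629   0.         316.50098072]
 [  0.         309.70691629 197.32342091]
 [  0.           0.           1.        ]] [[ 0.023654   -0.99970935 -0.00465903]
 [-0.96123873 -0.02402381  0.27466881]
 [-0.2747009  -0.00201858 -0.96152761]] [0.60281883 0.31778089 0.30174714]
```

View pics/wrist1.png

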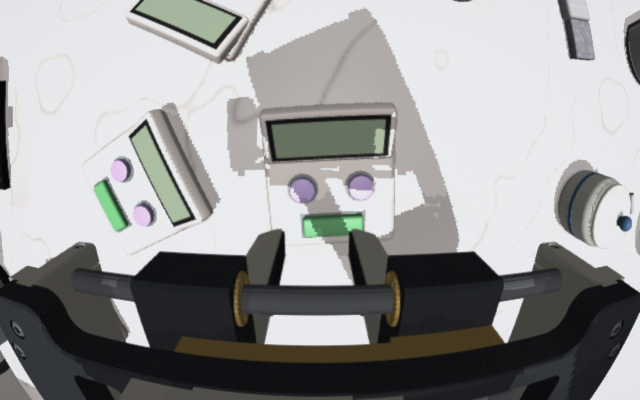

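```bash
cat >> h.py <<'E'
def fray(c,u,v,z):
    K,R,t=c["intrinsics"],c["R"],c["t"]; o=-R.T@t
    a=np.array([(u-K[0,2])/K[0,0],(v-K[1,2])/K[1,1]]); th=np.hypot(*a)
    d=R.T@np.r_[a/th*np.sin(th),np.cos(th)]; return o+d*(z-o[2])/d[2]
def timer(c):
    hsv=cv2.cvtColor(c["frame"],cv2.COLOR_RGB2HSV)
    for nm,lo,hi in (("lilac",(120,30,60),(165,200,255)),("green",(50,90,60),(85,255,255))):
        m=cv2.morphologyEx(cv2.inRange(hsv,lo,hi),cv2.MORPH_CLOSE,np.ones((5,5),np.uint8))
        for k in cv2.findContours(m,cv2.RETR_EXTERNAL,cv2.CHAIN_APPROX_NONE)[0]:
            if cv2.contourArea(k)<150: continue
            x,y,w,h=cv2.boundingRect(k);u=x+(w-1)/2;v=y+(h-1)/2
            print(nm,cv2.contourArea(k),(x,y,w,h),fray(c,u,v,.031).round(4))
E
python3 -c "
from h import *
timer(dict(np.load('wrist1.npz')))"
```

```text
lilac 321.0 (133, 204, 21, 22) [0.5024 0.4973 0.031 ]
lilac 495.5 (289, 177, 27, 26) [0.5325 0.3305 0.031 ]
lilac 317.0 (348, 174, 26, 26) [0.5367 0.2776 0.031 ]
lilac 322.5 (111, 159, 20, 23) [0.5497 0.5198 0.031 ]
green 652.5 (304, 215, 58, 21) [0.4989 0.3016 0.031 ]
green 643.0 (95, 181, 32, 50) [0.5106 0.5407 0.031 ]
```

```bash
python3 -m creep '[[[0.6,1.2,0,0.7,0,-2.4,0],[0.6,0,0,0,0,0,0],[0.6,0,2,0,0,0,0],[0.6,0,2,0,0,0,0],[0.6,0,2,0,0,0,0],[0.6,0,1.5,0,0,0,0],[0.6,0,1,0,0,0,0],[0.6,0,0,0,0,0,0]]]'
python3 - <<'E'
from plant import optics,readout
from h import *
c=optics.read_camera("wrist"); np.savez("wrist2.npz",**c); cv2.imwrite("pics/wrist2.png",cv2.resize(c["frame"][150:300,220:420,::-1],None,fx=4,fy=4))
s=readout.read_state();print(s["tool_pos"],s["force"],Ro.from_rotvec(s["orientation"]).as_matrix().round(3)); timer(c)
E
```

```text
t: 3.35
tool_pos: [0.5394, 0.3081, 0.0714]
orientation: [-1.224, 1.169, -1.16]
force: [-0.2, 0.2, 0.0]
opening: 0.0374
[0.53994084 0.30832739 0.07234848] [ 0.11754164 -0.02647595 -0.18351382] [[ 0.058  0.005  0.998]
 [-0.998  0.013  0.058]
 [-0.012 -1.     0.005]]
lilac 259.5 (86, 236, 22, 27) [0.5031 0.4954 0.031 ]
lilac 585.0 (269, 217, 33, 35) [0.5332 0.3299 0.031 ]
lilac 424.0 (346, 216, 34, 28) [0.5397 0.2776 0.031 ]
lilac 430.0 (59, 181, 22, 27) [0.5505 0.5187 0.031 ]
green 1119.5 (286, 267, 69, 18) [0.5026 0.3042 0.031 ]
green 599.0 (45, 205, 29, 46) [0.5177 0.5419 0.031 ]
```

View pics/wrist2.png

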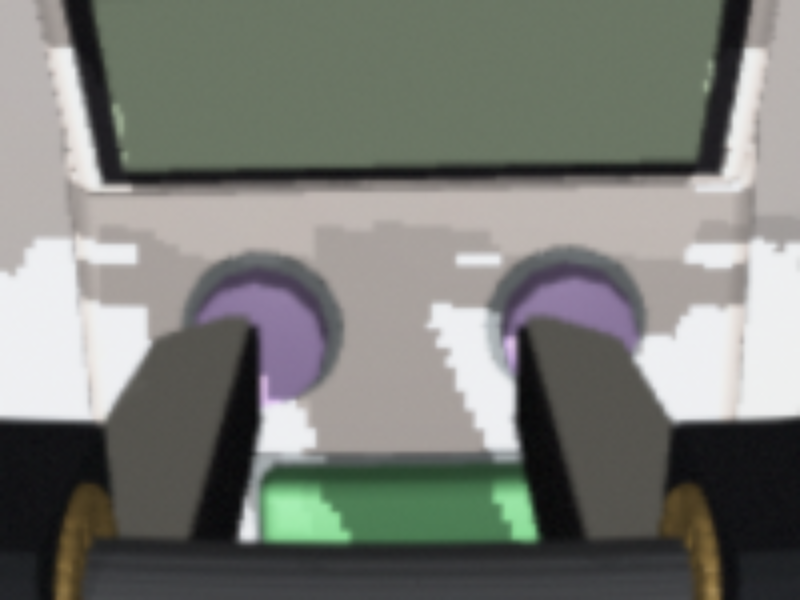

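```bash
python3 -m creep '[[[0.6,0.4,0,-0.6,0,0,-0.7],[0.6,0,0,0,0,0,0],[0.6,0,1,0,0,0,0],[0.6,0,1,0,0,0,0],[0.6,0,0.3,0,0,0,0],[0.6,0,0,0,0,0,0],[0.6,0,0,0,0,0,0],[0.6,0,0,0,0,0,0]]]'
python3 - <<'E'
from plant import optics,readout
from h import *
c=optics.read_camera("wrist"); np.savez("wrist3.npz",**c); cv2.imwrite("pics/wrist3.png",cv2.resize(c["frame"][150:300,220:420,::-1],None,fx=4,fy=4))
c=optics.read_camera("scene"); cv2.imwrite("pics/scene3.png",cv2.resize(c["frame"][180:260,300:420,::-1],None,fx=6,fy=6))
for _ in range(1):
  s=readout.read_state();print(s["tool_pos"],s["force"],Ro.from_rotvec(s["orientation"]).as_matrix().round(3))
E
```

```text
t: 4.2
tool_pos: [0.5356, 0.3045, 0.0504]
orientation: [-1.228, 1.16, -1.171]
force: [0.7, 0.2, -0.0]
opening: 0.0371
[0.53574698 0.30461123 0.05061764] [0.41553946 0.56002659 0.30377298] [[ 0.057  0.01   0.998]
 [-0.998  0.001  0.057]
 [-0.001 -1.     0.01 ]]
```

View pics/wrist3.png

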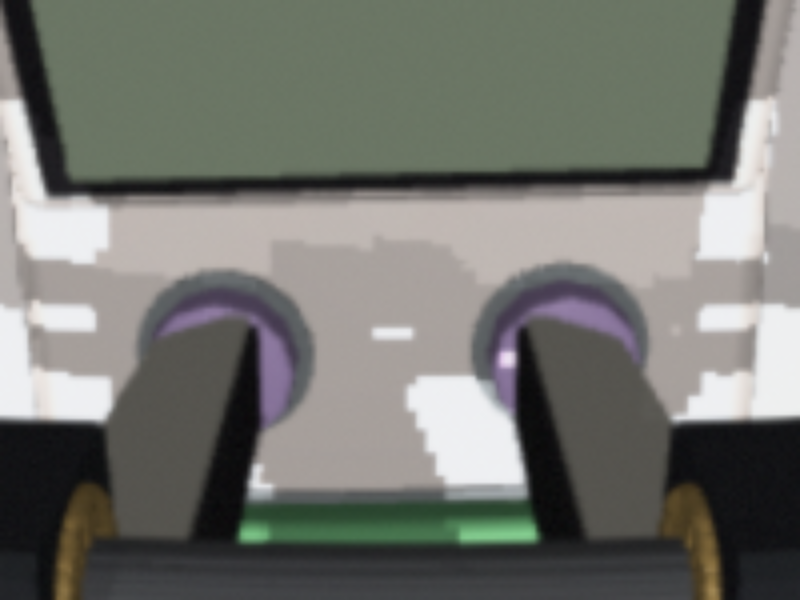

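View pics/scene3.png

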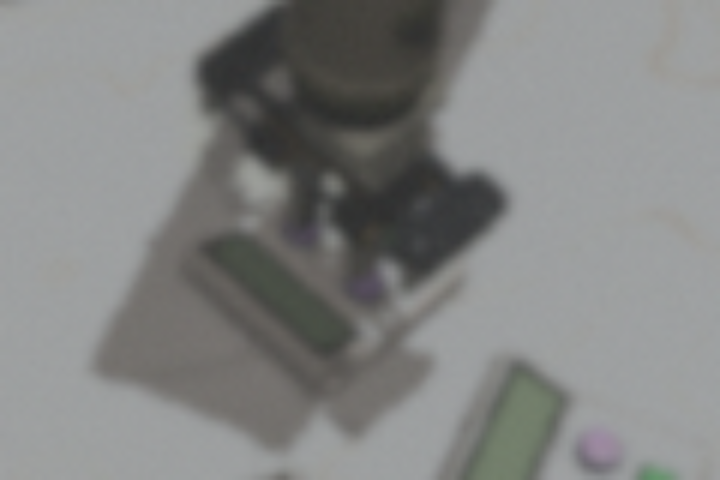

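```bash
python3 -m creep '[[[0.6,0.1,0.3,-0.1,0,0,0],[0.6,0,0.3,0,0,0,0],[0.6,0,0.2,0,0,0,0],[0.6,0,0.2,0,0,0,0],[0.6,0,0.2,0,0,0,0],[0.6,0,0.2,0,0,0,0],[0.6,0,0.1,0,0,0,0],[0.6,0,0.1,0,0,0,0]]]'
```

```text
t: 5.1
tool_pos: [0.5356, 0.3038, 0.0373]
orientation: [-1.227, 1.159, -1.171]
force: [-5.7, -3.7, 11.5]
opening: 0.0373
```

```bash
python3 -m creep '[[[0.6,0.05,0.1,-0.05,0,0,0],[0.6,0.05,0.1,-0.05,0,0,0],[0.6,0,0.1,0,0,0,0],[0.6,0,0.1,0,0,0,0],[0.6,0,0.1,0,0,0,0],[0.6,0,0.1,0,0,0,0],[0.6,0,0.1,0,0,0,0],[0.6,0,0.1,0,0,0,0]]]'
```

```text
t: 5.9
tool_pos: [0.5356, 0.3038, 0.0373]
orientation: [-1.226, 1.158, -1.171]
force: [-5.1, -1.8, 10.2]
opening: 0.037
```

```bash
python3 -m creep '[[[0.6,0,0.2,-0.05,0,0,0],[0.6,0,0.2,-0.05,0,0,0],[0.6,0,0.2,-0.05,0,0,0],[0.6,0,0.2,-0.05,0,0,0],[0.6,0,0.2,0,0,0,0],[0.6,0,0.2,0,0,0,0],[0.6,0,0.2,0,0,0,0],[0.6,0,0.2,0,0,0,0]]]'
python3 - <<'E'
from plant import optics,readout
from h import *
c=optics.read_camera("wrist"); cv2.imwrite("pics/wrist4.png",cv2.resize(c["frame"][150:300,220:420,::-1],None,fx=4,fy=4))
s=readout.read_state();print(s["tool_pos"],s["force"])
E
```

```text
t: 6.7
tool_pos: [0.5356, 0.3038, 0.0371]
orientation: [-1.225, 1.156, -1.172]
force: [-9.3, -4.4, 19.4]
opening: 0.037
[0.53558541 0.3038077  0.03715412] [-10.01146886  -3.62336358  18.67060523]
```

View pics/wrist4.png

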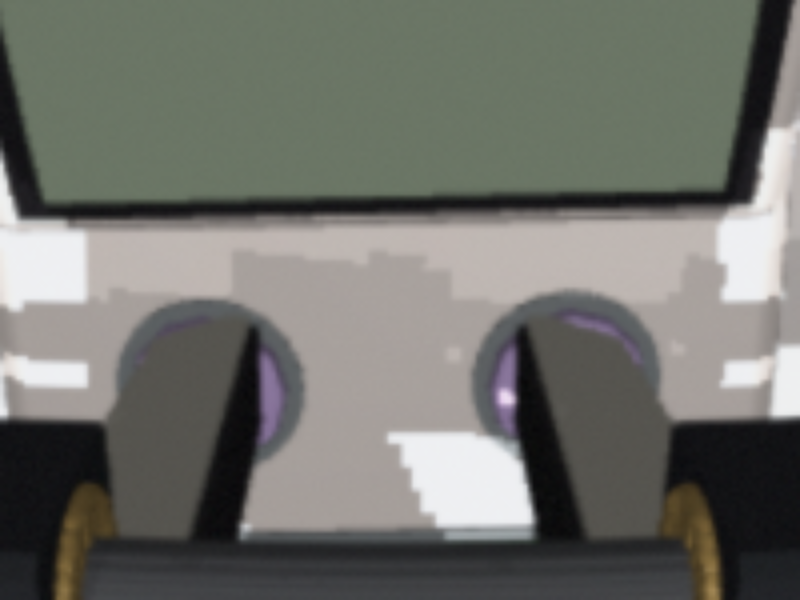

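```bash
for i in 1 2; do :; done; python3 -m creep '[[[0.6,0,0.13,0,0,0,0],[0.6,0,0.13,0,0,0,0],[0.6,0,0.13,0,0,0,0],[0.6,0,0.13,0,0,0,0],[0.6,0,0.13,0,0,0,0],[0.6,0,0.13,0,0,0,0],[0.6,0,0.13,0,0,0,0],[0.6,0,0.13,0,0,0,0]]]'; python3 -m creep '[[[0.6,0,0.13,0,0,0,0],[0.6,0,0.13,0,0,0,0],[0.6,0,0.13,0,0,0,0],[0.6,0,0.13,0,0,0,0],[0.6,0,0.13,0,0,0,0],[0.6,0,0.13,0,0,0,0],[0.6,0,0.13,0,0,0,0],[0.6,0,0.13,0,0,0,0]]]'
```

```text
t: 7.55
tool_pos: [0.5356, 0.3038, 0.0373]
orientation: [-1.227, 1.156, -1.172]
force: [-6.4, -2.2, 12.8]
opening: 0.0372
t: 8.35
tool_pos: [0.5356, 0.3038, 0.0372]
orientation: [-1.229, 1.156, -1.172]
force: [-6.9, -3.3, 13.1]
opening: 0.0373
```

```bash
python3 -m creep '[[[0.6,0,0.13,0,0,0,0],[0.6,0,0.13,0,0,0,0],[0.6,0,0.13,0,0,0,0],[0.6,0,-0.3,0,0,0,0],[0.6,0,-1,0,0,0,0],[0.6,0,-1,0,0,0,0],[0.6,0,-1,0,0,0,0],[0.6,0,-1,0,0,0,0]]]'
```

```text
t: 9.15
tool_pos: [0.5345, 0.3037, 0.0823]
orientation: [-1.231, 1.157, -1.172]
force: [0.2, 0.1, -0.1]
opening: 0.0376
```

```bash
python3 -m creep '[[[1,0,-1,-1.5,0,0,0],[1,0,-1,-1.5,0,0,0],[1,0,0,-0.7,0,0,0],[1,0,0,0,0,0,0],[1,0,0,0,0,0,0],[1,0,0,0,0,0,0],[1,0,0,0,0,0,0],[1,0,0,0,0,0,0]]]'
python3 - <<'E'
from plant import optics,readout
from h import *
c=optics.read_camera("wrist"); cv2.imwrite("pics/wrist5.png",cv2.resize(c["frame"][150:300,220:420,::-1],None,fx=4,fy=4)); timer(c)
s=readout.read_state();print(s["tool_pos"],s["force"],Ro.from_rotvec(s["orientation"]).as_matrix().round(3))
E
```

```text
t: 9.95
tool_pos: [0.4991, 0.3019, 0.1058]
orientation: [-1.227, 1.155, -1.173]
force: [0.1, -0.2, -0.2]
opening: 0.0004
lilac 404.0 (94, 183, 22, 26) [0.5018 0.496  0.031 ]
lilac 721.5 (266, 154, 32, 32) [0.5315 0.3304 0.031 ]
lilac 715.0 (337, 152, 31, 32) [0.5362 0.2773 0.031 ]
lilac 387.5 (73, 132, 21, 25) [0.5493 0.5192 0.031 ]
green 1333.5 (283, 202, 70, 25) [0.498  0.3012 0.031 ]
green 767.0 (56, 157, 32, 56) [0.5104 0.5401 0.031 ]
[0.49899491 0.30179835 0.10570109] [-0.05443527  0.34711763 -0.03698882] [[ 0.058  0.014  0.998]
 [-0.998 -0.001  0.058]
 [ 0.002 -1.     0.014]]
```

View pics/wrist5.png

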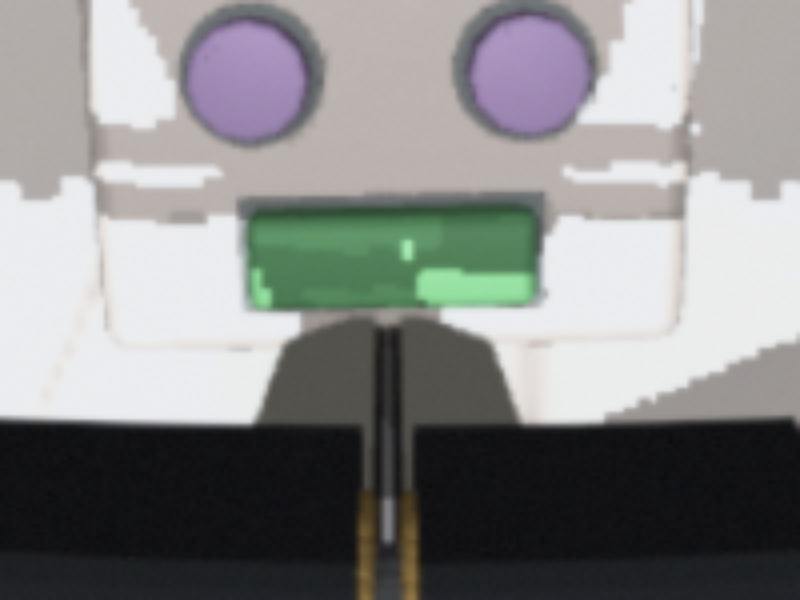

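```bash
python3 -m creep '[[[1,0,2,-0.1,0,0,0],[1,0,2,-0.1,0,0,0],[1,0,1,-0.1,0,0,0],[1,0,0,0,0,0,0],[1,0,0.3,0,0,0,0],[1,0,0,0,0,0,0],[1,0,0,0,0,0,0],[1,0,0,0,0,0,0]]]'
```

```text
t: 10.8
tool_pos: [0.4991, 0.3023, 0.0534]
orientation: [-1.223, 1.154, -1.174]
force: [0.2, 0.6, 0.0]
opening: 0.0006
```

```bash
python3 -m creep '[[[1,0,0.5,-0.2,0,0,0],[1,0,0.3,0,0,0,0],[1,0,0.3,0,0,0,0],[1,0,0.2,0,0,0,0],[1,0,0.2,0,0,0,0],[1,0,0.2,0,0,0,0],[1,0,0.15,0,0,0,0],[1,0,0.15,0,0,0,0]]]'
```

```text
t: 11.6
tool_pos: [0.4984, 0.3028, 0.037]
orientation: [-1.222, 1.153, -1.174]
force: [-9.0, -5.3, 18.7]
opening: 0.0008
```

```bash
python3 -m creep '[[[1,0,0.1,0,0,0,0],[1,0,0.1,0,0,0,0],[1,0,-0.3,0,0,0,0],[1,0,-1,0,0,0,0],[1,0,-2,0,0,0,0],[1,0,-3,0,0,0,0],[1,0,-4,0,0,0,0],[1,0,-4,0,0,0,0]]]'; python3 -m creep '[[[1,0,0,-1,0,0,0],[1,0,0,-1,0,0,0],[1,0,0,0,0,0,0],[1,0,0,0,0,0,0],[1,0,0,0,0,0,0],[1,0,0,0,0,0,0],[1,0,0,0,0,0,0],[1,0,0,0,0,0,0]]]'
python3 - <<'E'
from plant import optics,readout
from h import *
c=optics.read_camera("wrist"); cv2.imwrite("pics/wrist6.png",c["frame"][:,:,::-1]); timer(c)
s=readout.read_state();print(s["tool_pos"],s["force"])
E
```

```text
t: 12.4
tool_pos: [0.4913, 0.3003, 0.1782]
orientation: [-1.236, 1.159, -1.173]
force: [0.8, 0.2, 1.7]
opening: 0.0003
t: 13.2
tool_pos: [0.4721, 0.2998, 0.1815]
orientation: [-1.23, 1.157, -1.174]
force: [0.2, 0.5, 0.1]
opening: 0.0007
lilac 290.0 (130, 146, 20, 21) [0.5004 0.4979 0.031 ]
lilac 419.0 (277, 118, 24, 24) [0.5315 0.3305 0.031 ]
lilac 419.5 (331, 117, 25, 24) [0.5356 0.2772 0.031 ]
lilac 278.5 (114, 103, 19, 21) [0.5491 0.5204 0.031 ]
green 164.0 (634, 190, 6, 48) [ 0.4672 -0.2483  0.031 ]
green 922.5 (289, 156, 56, 19) [0.4976 0.301  0.031 ]
green 542.0 (97, 125, 27, 47) [0.5095 0.5409 0.031 ]
[0.47204455 0.29972    0.18146665] [0.88137407 0.22380426 0.58846018]
```

View pics/wrist6.png

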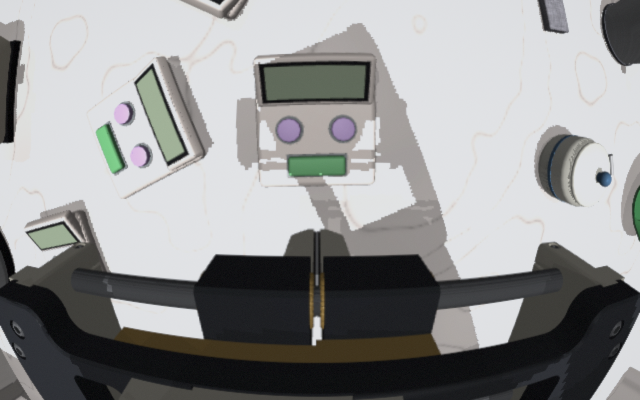

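The timer hasn't moved: its keys are at (289,130) and (343,128) and the bar at (317,166), all up, and the hand is clear.

```bash
python3 -c "
from plant import robot;print(robot.close_job())"
```

```text
the job is handed in; nothing more can be done
None
```

I cleared and started the nearest white timer, the one about 0.62 m from the base, and handed the job in at about 13 s; no verdict was reported.

- **Lilac keys:** I pressed both together, one fingertip on each, and held them on their stops for about 3.5 s. The force was 10–19 N against the 8.5 N needed. Pushing harder moved the hand no further, so both were right down.
- **Green bar:** after the lilac keys came up, I pressed the bar with closed fingers to about 19 N, at the same bottom height. I then let it up and drew the hand back to 0.18 m, touching nothing.
- **Last checks:** in the final wrist picture all three keys looked up. The lilac keys and the bar were within about 1 mm of where they were before the first press, and within 1–3 mm by the other views. I never went near the other items; I did not measure their positions again.
- **Disagreements:** the wrist and scene cameras differed by 2–4 mm on the keys and bar, within what the keys allow. Sideways forces of up to about 10 N appeared during the presses but did not shift the timer. Key travel was judged only from force, hand height and pictures, since the key joints cannot be read directly.

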